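# Strap down and lock the canister lid

## Robot

A 6-joint arm with a two-finger parallel gripper is mounted at the origin on the work surface. World frame = base frame: x ahead of the robot, y to its left, z up, the work surface at z = 0. Lengths are in mm, angles in rad, forces in N, time in s.
With the tool pointing down it reaches from about 350 to 975 mm from the base axis. Payload 7.1 kg.
Tool frame: the origin (TCP) lies at the very end of the fingers, on their centre line; the grasp point (between the pads) lies 19 mm behind it; y points along the fingers, x is the direction in which the jaws open and shut, and the axes are right-handed (so a half turn about y gives the same grasp; the last joint's range is limited). The gripper opens to 88 mm and grips with 3 to 60 N. Pads are 20 mm wide; open, the fingers measure 115 mm over their backs; the gripper's body (75 mm by 178 mm) begins 61 mm behind the grasp point.
Start: joints at [-0.019, 0.423, 1.63, -0, 1.089, -0.019], TCP at [624.984, 0.026, 222.675] pointing down, gripper open.
Joint ranges: [-3, 3], [-0.9, 2.11], [0.09, 2.58], [-1.31, 4.45], [0.11, 2.69], [-2.54, 2.54]. Speed limits (rad/s): [2.39, 2.39, 3.01, 3.14, 3.14, 3.14].

## Interface

Orientations are given as a rotation vector (axis times angle).
In Python, from workcell import ctrl gives the robot as it stands. The module is installed in compiled form; this text tells all that it offers.
- The arm moves only by the tool carry_out, never from a script. Its arguments are lists of equal length, an entry for each row: "delta_pos": the shift along the tool's x, y, z in cm, a list of three; "rotation": the turn, a rotation vector about the tool's x, y, z in rad, a list of three. In form: {"delta_pos": [[dx, dy, dz], ...], "rotation": [[wx, wy, wz], ...]}. A call has 1 to 12 rows; each row is the pose to reach, as a shift and turn from the pose commanded when the call began, along the tool's axes at that moment; what a row does not reach only later rows make up. A row lasts 1/12 s, in which the tool goes at most 41.7 mm and 7.16 degrees, less where a joint would pass 70% of its speed; a pose out of reach is approached as far as the arm can. A call with a gripper value outside its range is refused whole. "hand" is the closure in counts, from 0 (fully open) to 255 (shut), set as the call begins (left out, the last holds). The fingers move at their own pace and stop on an object; the grip force is fixed at half the most. Time passes only in rows, so rows that repeat a pose let the fingers close. It gives the time, the measured TCP pose, the force and the opening at its end, in the units of the state.
- ctrl.get_obs(): the state, without advancing time (a new reading comes with each control period).
- ctrl.get_image(name): name is "scene" or "side" or "wrist"; returns the picture (384x512x3 uint8, red, green, blue); there is no depth.
- ctrl.camera_info(name): a dict with "fov_y" (degrees; the focal length in pixels is half the picture's height over the tangent of half this angle, whatever the lens; pixels are square), "cx", "cy" (the principal point, pixels), "k1" (the pictures are not rectified: a ray, as slopes to the right and down, at radius r is drawn at 1 + k1 r^2 times it, then the intrinsics apply), "R" (3x3) and "t" (3): a world point X has camera coordinates R X + t; the wrist camera has in their place "T_tool_cam" (4x4, takes a point from camera to tool coordinates, whose origin is the TCP and whose axes are the tool frame's). Camera axes: x right, y down, z forward; pixel columns grow to the right and rows downward; lengths in mm; the calibration is good to about 2 mm. A picture is of the moment at which its call begins: read the wrist's pose just before it. camera_info takes no time and is no camera call.
- ctrl.close_job(): hands the job in, once; it reports no verdict.
The state is a dict: "t": time; "qpos": joint angles; "qvel": joint speeds; "joint_torque": joint torques, N m; "ee_pos": TCP position; "orientation": TCP orientation; "ft_force": force on the tool from outside, world axes, zero at the start; "moment": the same for the moment, N m; "width": finger opening in mm.
Only numpy, scipy, OpenCV 4.12 (cv2) and the standard library are available. Lean on these libraries where they do the work, as an engineer would, in place of code of your own. Each camera call takes 0.05 s, during which the arm holds its last target.

## Task

The lid is on the clear canister but not locked: without gripping anything, push the thrown-back steel strap over with the back of a finger until it lies flat on the lid, and only then press the cam lever on the canister's other side all the way down. Finish clear of everything, and leave the cup, tamper, brush and other things on the worktop where they stand.

Things in the scene. Friction and masses are not known exactly. Their poses are not given: they have to be found in the camera images.
- canister: Clear square canister (100 x 100 mm) with a wooden lid (106 x 106 mm, its top 128 mm above the worktop), standing on a steel foot plate screwed to the worktop: it cannot move. Origin: centre of the underside, on the worktop; z up. A steel strap is hinged at its +y side, on a hinge line along x through (0, 62, 132) mm; a cam lever is hinged at its -y side, on a hinge line along x through (0, -80, 106) mm.
- strap (a joint): Strap angle, rad: 0 = lying flat on the lid along the canister's -y; pi/2 = upright; it starts thrown back past upright (1.8 to 2.15), leaning away from the canister, stop at 2.35. A stiff hinge (0.07 N m): it stays where it is left, and must be brought all the way down.
- strap_end (a point): Middle of the strap's free end on its outer (back) face, 126 mm from the hinge line. The strap is a flat bar 28 mm wide, 8 mm thick (4 mm steel above, 4 mm grey pad below), its outer face 4 mm outside the plane through the hinge line, and a 20 mm lip at the free end that hooks down over the lid's edge. At 0 the outer face lies 136 mm above the worktop.
- lever (a joint): Cam lever angle, rad: 0 = fully down, level, pointing along the canister's -y, against its stop; it starts raised by 0.7 to 1.05 (stop at 1.15). Friction 0.2 N m (about 3 N at the tip, 4 to 5 N half-way); stays where it is left; no spring.
- lever_tip (a point): Middle of the lever's free end on its upper face, 85 mm from the lever's hinge line. The lever is a flat bar, black above and steel below, 26 mm wide, 10 mm thick, centred on the plane through its hinge line. When it is down its upper face lies 111 mm above the worktop.
- cup: Bystander: white ceramic espresso cup with handle, 62 mm across, 58 mm tall. Origin: middle of its underside. Not to be moved.
- tamper: Bystander: stainless tamper standing on its 58 mm disc, 86 mm tall. Origin: middle of its underside. Not to be moved.
- pitcher: Bystander: steel milk pitcher with handle, 72 mm across, 95 mm tall. Origin: middle of its underside. Not to be moved.
- dosing_cup: Bystander: aluminium dosing cup without handle, 58 mm across, 50 mm tall. Origin: middle of its underside. Not to be moved.
- brush: Bystander: wooden-handled bristle brush lying on the worktop, 170 mm long. Origin: underside, near the middle of its length. Not to be moved.
- jar: Bystander: amber glass jar with steel cap, 72 mm across, 110 mm tall. Origin: middle of its underside. Not to be moved.

How it is judged:
By the outcome, as a careful person would: the job done as asked, in the order asked, and still so for the second after the job is handed in, with the robot touching nothing.
It also fails if it takes over 48 s, if anything falls off the work surface, if the arm or the gripper's body presses on something with over 40 N, if the wrist force passes 120 N, or if a joint passes its speed limit or range.

## Working session

There is one attempt and no reset: what is moved stays moved. The work goes in short steps, Python scripts to look and compute and a tool call to move; the robot and the scene stay as the last step left them, time stands still between calls to the robot, and variables do not carry over. Pictures are saved under pics/ and viewed, and the job is handed in when it is done.

Besides the shell and the picture viewer there is one more tool, called after "Emit:" by a JSON object that holds its "api" and its "payload", one argument or row to a line. carry_out: Moves the arm, as the interface text tells. Its arguments: {"type":"object","properties":{"delta_pos":{"type":"array","items":{"type":"array","items":{"type":"number"}}},"rotation":{"type":"array","items":{"type":"array","items":{"type":"number"}}},"hand":{"type":"number"}},"required":["delta_pos","rotation"]}

```bash
mkdir -p pics; python3 - <<'E'
from workcell import ctrl
import cv2
o=ctrl.get_obs(); print({k:(v if not hasattr(v,'round') else v.round(3) if k!='t' else v) for k,v in o.items()})
for n in ["scene","side","wrist"]:
    im=ctrl.get_image(n); cv2.imwrite(f"pics/{n}0.png",im[:,:,::-1]); print(n,ctrl.camera_info(n))
E
```

```text
{'t': 0.0, 'qpos': array([-0.019,  0.424,  1.631,  0.   ,  1.089, -0.019]), 'qvel': array([ 0.002, -0.001, -0.001, -0.001,  0.001,  0.001]), 'joint_torque': array([ 1.0000e-03, -5.4462e+01, -2.7367e+01,  6.4000e-02,  2.3000e-02,
       -0.0000e+00]), 'ee_pos': array([6.24467e+02, 3.00000e-02, 2.21926e+02]), 'orientation': array([-1.571e+00,  1.000e-03,  1.000e-03]), 'ft_force': array([ 0.433, -0.27 ,  0.511]), 'moment': array([0.026, 0.037, 0.016]), 'width': 87.48400362053013}
scene {'fov_y': 51.60563477062705, 'cx': 256.599344606872, 'cy': 191.14196454320992, 'k1': 0.03564867413697191, 'R': array([[-0.00946802,  0.999832  ,  0.01569489],
       [ 0.87255486,  0.01592717, -0.48825643],
       [-0.48842438,  0.00907183, -0.87255907]]), 't': array([ 112.79989549, -455.37038231, 1417.82045238])}
side {'fov_y': 55.72693811172391, 'cx': 253.87553059335823, 'cy': 192.39584295823104, 'k1': -0.06031041901801444, 'R': array([[ 0.69619534, -0.71763111,  0.01782253],
       [-0.51269748, -0.51445411, -0.68737054],
       [ 0.50244736,  0.4694066 , -0.72608821]]), 't': array([-462.07862368,  328.2648169 ,  845.21239565])}
wrist {'fov_y': 62.04333686649774, 'cx': 256.1523523876904, 'cy': 192.4042980858273, 'k1': -0.018802520897108703, 'T_tool_cam': array([[ 9.99999536e-01,  8.06796497e-04, -5.27057211e-04,
         7.82495526e-02],
       [ 7.43393088e-04, -2.97776926e-01,  9.54635192e-01,
        -1.61509981e+02],
       [ 6.13250852e-04, -9.54635140e-01, -2.97777388e-01,
         8.15904355e+01],
       [ 0.00000000e+00,  0.00000000e+00,  0.00000000e+00,
         1.00000000e+00]])}
```

View pics/scene0.png

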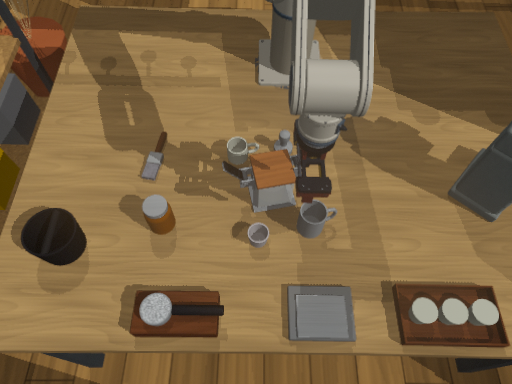

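View pics/side0.png

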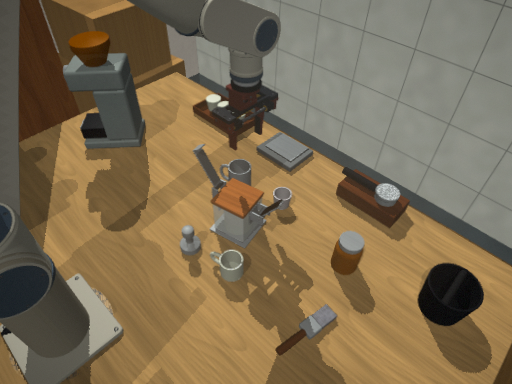

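View pics/wrist0.png

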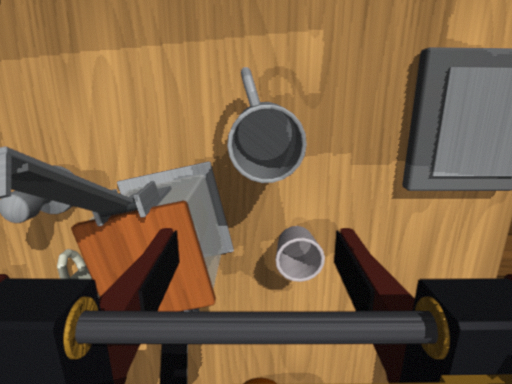

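```bash
python3 - <<'E'
import cv2
a=cv2.imread('pics/scene0.png')[115:255,200:360]; b=cv2.imread('pics/side0.png')[130:290,170:310]
cv2.imwrite('pics/za.png',cv2.resize(a,None,fx=5,fy=5,interpolation=cv2.INTER_CUBIC)[:600])
cv2.imwrite('pics/zb.png',cv2.resize(b,None,fx=5,fy=5,interpolation=cv2.INTER_CUBIC)[:600])
E
```

```text
(no output)
```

View pics/za.png

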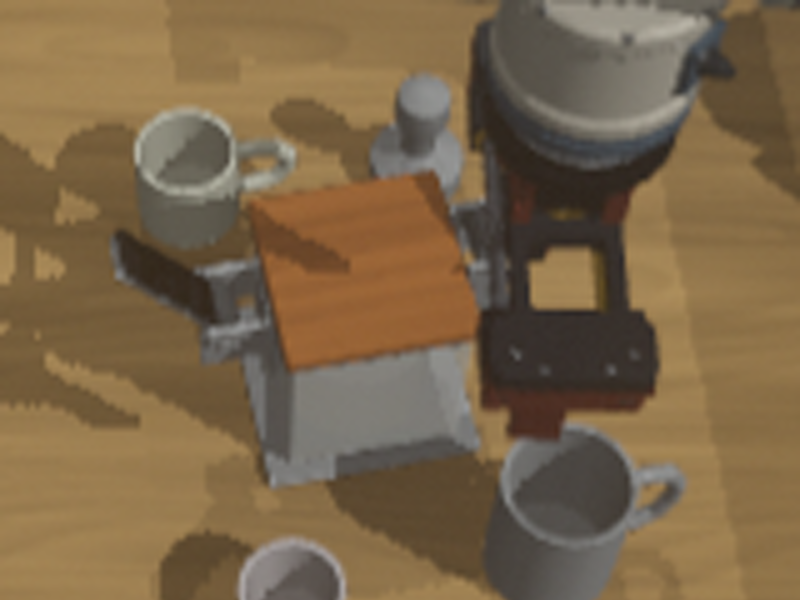

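View pics/zb.png

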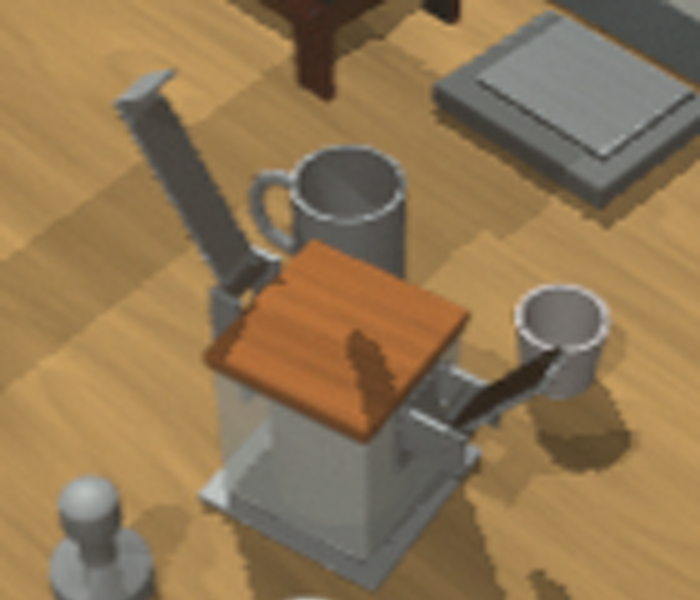

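```bash
cat > h.py <<'E'
import numpy as np, cv2
from scipy.spatial.transform import Rotation as Rot
from workcell import ctrl
def rays(name,px,pose=None):
    c=ctrl.camera_info(name); f=192/np.tan(np.radians(c['fov_y']/2))
    px=np.atleast_2d(px).astype(float); d=(px-[c['cx'],c['cy']])/f; u=d.copy()
    for _ in range(20): u=d/(1+c['k1']*(u**2).sum(1,keepdims=True))
    v=np.c_[u,np.ones(len(u))]
    if name=='wrist':
        T=c['T_tool_cam']; R0=Rot.from_rotvec(pose[1]).as_matrix()
        return R0@T[:3,3]+pose[0], (v@T[:3,:3].T)@R0.T
    return -c['R'].T@c['t'], v@c['R']
def plane(name,px,p,n,pose=None):
    o,v=rays(name,px,pose); n=np.array(n,float); s=((np.array(p)-o)@n)/(v@n); return o+v*s[:,None]
def proj(name,X,pose=None):
    c=ctrl.camera_info(name); f=192/np.tan(np.radians(c['fov_y']/2)); X=np.atleast_2d(X)
    if name=='wrist':
        T=c['T_tool_cam']; R0=Rot.from_rotvec(pose[1]).as_matrix()
        q=((X-pose[0])@R0-T[:3,3])@T[:3,:3]
    else: q=X@c['R'].T+c['t']
    u=q[:,:2]/q[:,2:]; u=u*(1+c['k1']*(u**2).sum(1,keepdims=True)); return u*f+[c['cx'],c['cy']]
E
python3 - <<'E'
from h import *
for n,z in (('scene',[(248,200),(435,172),(478,333),(292,365)]),('side',[(315,240),(468,316),(365,430),(207,352)])):
    off=(200,115) if n=='scene' else (170,130)
    px=(np.array(z)+.5)/5+off-.5
    X=plane(n,px,(0,0,128),(0,0,1)); print(n,rays(n,px)[0].round(),X.round(1)); print(X.mean(0),np.linalg.norm(np.roll(X,-1,0)-X,axis=1).round(1))
    e=np.roll(X,-1,0)-X; print(np.degrees(np.arctan2(e[:,1],e[:,0])))
    im=cv2.imread(f'pics/{n}0.png'); h=cv2.cvtColor(im,cv2.COLOR_BGR2HSV)
    m=cv2.inRange(h,(5,150,80),(14,255,255)); q=np.zeros_like(m); q[off[1]:off[1]+140,off[0]:off[0]+110]=255; m&=q
    m=cv2.morphologyEx(m,cv2.MORPH_CLOSE,np.ones((5,5)))
    cs=max(cv2.findContours(m,0,2)[0],key=cv2.contourArea); print(cv2.contourArea(cs),cv2.approxPolyDP(cs,4,True).ravel())
E
```

```text
scene [1091. -118. 1013.] [[ 483.2 -130.2  128. ]
 [ 462.8  -28.9  128. ]
 [ 564.1   -9.3  128. ]
 [ 585.  -105.7  128. ]]
[523.77792606 -68.52534226 128.        ] [103.3 103.2  98.6 104.7]
[ 101.39221105   10.92899981  -77.76451741 -166.48485558]
1240.0 [286 150 250 155 258 188 294 181]
side [  65. -559.  848.] [[ 562.   -11.5  128. ]
 [ 580.2 -113.3  128. ]
 [ 483.7 -131.   128. ]
 [ 462.1  -32.9  128. ]]
[521.99441919 -72.17374238 128.        ] [103.4  98.1 100.5 102.2]
[ -79.8606578  -169.58545634  102.44729227   12.10545124]
1074.5 [232 178 212 202 242 217 262 192]
```

```bash
cat >> h.py <<'E'
C=np.array([523,-70,0.]); YAW=np.radians(11.5)
Rc=Rot.from_euler('z',YAW).as_matrix()
def c2w(p): return np.atleast_2d(p)@Rc.T+C
def strap(a,r=126,h=4,x=0): # r along strap, h outward
    d=np.array([0,-np.cos(a),np.sin(a)]); n=np.array([0,np.sin(a),np.cos(a)])
    return c2w(np.array([x,62,132])+r*d+h*n)[0]
def lever(a,r=85,h=5,x=0):
    d=np.array([0,-np.cos(a),np.sin(a)]); n=np.array([0,np.sin(a),np.cos(a)])
    return c2w(np.array([x,-80,106])+r*d+h*n)[0]
E
python3 - <<'E'
from h import *
o=ctrl.get_obs(); pose=(o['ee_pos'],o['orientation'])
for a in (1.8,1.9,2.0,2.1,2.15):
    pts=[strap(a,126,4,-14),strap(a,126,4,14),strap(a,126,-20,-14),strap(a,126,-20,14)]
    print(a,'zoom side',((proj('side',pts)-[170,130])*5).round().tolist(),'wrist',proj('wrist',pts,pose).round().tolist(), pts[0].round())
for a in (.7,.8,.9,1,1.05):
    pts=[lever(a,85,5,-13),lever(a,85,5,13)]
    print(a,'side',((proj('side',pts)-[170,130])*5).round().tolist(),'scene',((proj('scene',pts)-[200,115])*5).round().tolist(),pts[0].round())
E
```

```text
1.8 zoom side [[162.0, 99.0], [196.0, 70.0], [198.0, 107.0], [231.0, 77.0]] wrist [[-39.0, 237.0], [17.0, 226.0], [-26.0, 287.0], [30.0, 277.0]] [490.  20. 254.]
1.9 zoom side [[144.0, 96.0], [178.0, 67.0], [178.0, 100.0], [212.0, 71.0]] wrist [[-44.0, 210.0], [12.0, 198.0], [-36.0, 262.0], [21.0, 251.0]] [488.  32. 250.]
2.0 zoom side [[127.0, 96.0], [161.0, 67.0], [159.0, 96.0], [193.0, 67.0]] wrist [[-46.0, 183.0], [9.0, 171.0], [-43.0, 234.0], [13.0, 223.0]] [486.  43. 245.]
2.1 zoom side [[112.0, 97.0], [145.0, 69.0], [141.0, 94.0], [175.0, 65.0]] wrist [[-45.0, 157.0], [9.0, 145.0], [-48.0, 207.0], [9.0, 195.0]] [484.  54. 239.]
2.15 zoom side [[105.0, 99.0], [138.0, 71.0], [132.0, 93.0], [166.0, 64.0]] wrist [[-44.0, 145.0], [10.0, 133.0], [-49.0, 193.0], [7.0, 181.0]] [483.  59. 235.]
0.7 side [[556.0, 409.0], [582.0, 376.0]] scene [[84.0, 244.0], [91.0, 287.0]] [ 539. -212.  165.]
0.8 side [[546.0, 396.0], [572.0, 363.0]] scene [[95.0, 236.0], [103.0, 279.0]] [ 537. -206.  170.]
0.9 side [[535.0, 383.0], [561.0, 351.0]] scene [[108.0, 229.0], [115.0, 272.0]] [ 536. -199.  176.]
1 side [[523.0, 371.0], [549.0, 339.0]] scene [[121.0, 221.0], [129.0, 264.0]] [ 535. -192.  180.]
1.05 side [[517.0, 365.0], [543.0, 333.0]] scene [[128.0, 218.0], [136.0, 261.0]] [ 534. -188.  182.]
```

```bash
python3 - <<'E'
import cv2
for n,(x,y,w,h) in {'side':(185,135,60,70),'wrist':(0,130,240,150)}.items():
    a=cv2.imread(f'pics/{n}0.png')[y:y+h,x:x+w]; k=8 if n=='side' else 3
    cv2.imwrite(f'pics/zz{n}.png',cv2.resize(a,None,fx=k,fy=k,interpolation=cv2.INTER_CUBIC))
E
```

```text
(no output)
```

View pics/zzside.png

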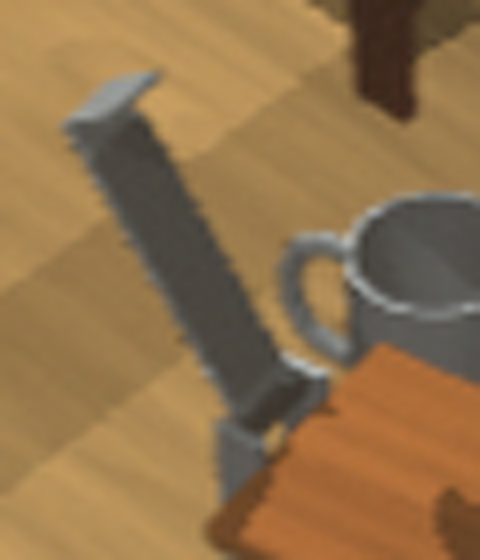

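View pics/zzwrist.png

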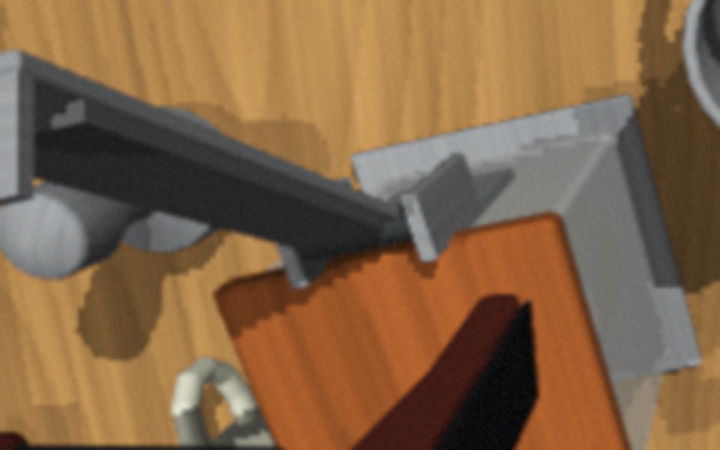

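Emit:
{"api": "carry_out", "payload": {
  "delta_pos": [
    [0,0,1],
    [0,0,2],
    [0,0,3],
    [0,0,4],
    [0,0,5],
    [0,0,6],
    [0,0,7],
    [0,0,8],
    [0,0,9],
    [0,0,10],
    [0,0,11],
    [0,0,11]
  ],
  "rotation": [
    [0,0.114,0],
    [0,0.228,0],
    [0,0.342,0],
    [0,0.456,0],
    [0,0.571,0],
    [0,0.685,0],
    [0,0.8,0],
    [0,0.913,0],
    [0,1.027,0],
    [0,1.141,0],
    [0,1.256,0],
    [0,1.37,0]
  ],
  "hand": 255
}}

```text
t: 1.15
ee_pos: [624.7, 111.6, 222.4]
orientation: [-1.296, 1.064, -1.063]
ft_force: [1.0, -0.0, -0.3]
width: 11.3
```

```bash
cat >> h.py <<'E'
def st():
    o=ctrl.get_obs(); R=Rot.from_rotvec(o['orientation']).as_matrix()
    print('t',round(o['t'],2),'tcp',o['ee_pos'].round(1),'can',((o['ee_pos']-C)@Rc).round(1),'F',o['ft_force'].round(1),'w',round(o['width'],1)); print('tool axes in can cols',(Rc.T@R).round(3).tolist(),'q',o['qpos'].round(2)); return o
def shot(tag,n='side',box=None,k=1):
    im=ctrl.get_image(n)[:,:,::-1]
    if box: x,y,w,h=box; im=im[y:y+h,x:x+w]
    cv2.imwrite(f'pics/{tag}.png',cv2.resize(im,None,fx=k,fy=k,interpolation=cv2.INTER_CUBIC))
E
python3 - <<'E'
from h import *
st(); shot('s1','side',(150,60,200,200),3)
shot('c1','scene',(180,90,200,180),3)
E
```

```text
t 1.15 tcp [624.7 111.6 222.4] can [135.9 157.6 222.4] F [ 1.  -0.  -0.3] w 11.3
tool axes in can cols [[-0.004, -0.0, 1.0], [-1.0, 0.0, -0.004], [-0.0, -1.0, -0.0]] q [0.16 0.44 1.61 0.   1.1  1.53]
```

View pics/s1.png

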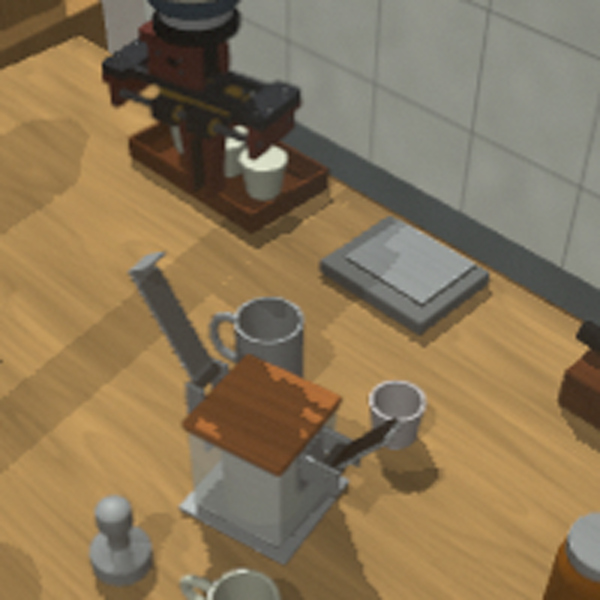

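View pics/c1.png

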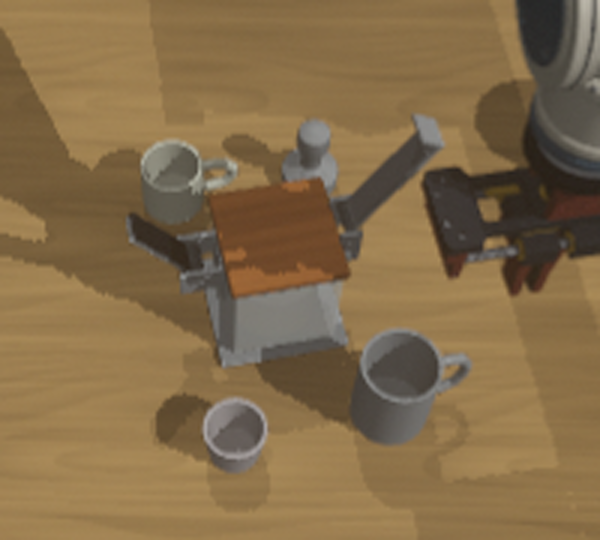

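```bash
python3 - <<'E'
from h import *
for a in (2.0,2.05,2.1,2.15):
    pts=[strap(a,126,4,-14),strap(a,126,4,14),strap(a,126,-20,-14),strap(a,126,-20,14)]
    print(a,((proj('scene',pts)-[180,90])*3).round().tolist())
    print((Rc.T@(pts[1]-C)).round(),((proj('side',pts)-[150,60])*3).round().tolist())
E
```

```text
2.0 [[421.0, 118.0], [430.0, 145.0], [397.0, 114.0], [406.0, 142.0]]
[ 14. 118. 245.] [[136.0, 267.0], [157.0, 250.0], [155.0, 268.0], [176.0, 250.0]]
2.05 [[427.0, 119.0], [436.0, 147.0], [404.0, 114.0], [413.0, 142.0]]
[ 14. 124. 242.] [[132.0, 268.0], [152.0, 251.0], [150.0, 267.0], [170.0, 249.0]]
2.1 [[433.0, 121.0], [442.0, 148.0], [410.0, 115.0], [420.0, 143.0]]
[ 14. 129. 239.] [[127.0, 268.0], [147.0, 251.0], [144.0, 266.0], [165.0, 249.0]]
2.15 [[438.0, 122.0], [448.0, 150.0], [417.0, 116.0], [426.0, 143.0]]
[ 14. 134. 235.] [[123.0, 269.0], [143.0, 252.0], [139.0, 266.0], [160.0, 249.0]]
```

```bash
python3 - <<'E'
import cv2
a=cv2.imread('pics/c1.png')[90:260,310:460]; cv2.imwrite('pics/c1z.png',cv2.resize(a,None,fx=3.5,fy=3.5))
E
```

```text
(no output)
```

View pics/c1z.png

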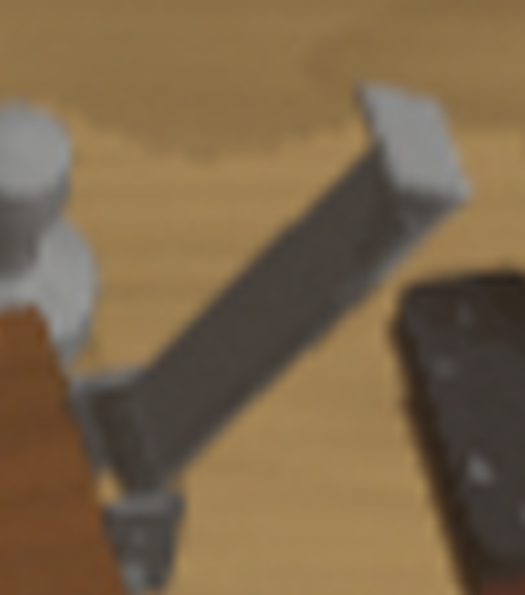

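Emit:
{"api": "carry_out", "payload": {
  "delta_pos": [
    [-0.4,0,-2.7],
    [-0.7,0,-5.4],
    [-0.7,0,-8.1],
    [-0.7,0,-10.9],
    [-0.7,0,-13.6],
    [-0.7,0,-13.6],
    [-0.7,0,-13.6]
  ],
  "rotation": [
    [0,0,0],
    [0,0,0],
    [0,0,0],
    [0,0,0],
    [0,0,0],
    [0,0,0],
    [0,0,0]
  ]
}}

```text
t: 1.83
ee_pos: [489.6, 89.4, 222.9]
orientation: [-1.298, 1.058, -1.058]
ft_force: [1.0, 0.6, 0.3]
width: 0.5
```

```bash
python3 - <<'E'
from h import *
st(); shot('s2','side',(150,60,200,200),3)
shot('c2','scene',(180,90,200,180),3)
E
```

```text
t 1.83 tcp [489.6  89.4 222.9] can [ -0.9 162.8 222.9] F [1.  0.6 0.3] w 0.5
tool axes in can cols [[0.003, 0.0, 1.0], [-1.0, -0.0, 0.003], [0.0, -1.0, 0.0]] q [ 0.16  0.24  1.91 -0.    1.    1.52]
```

View pics/s2.png

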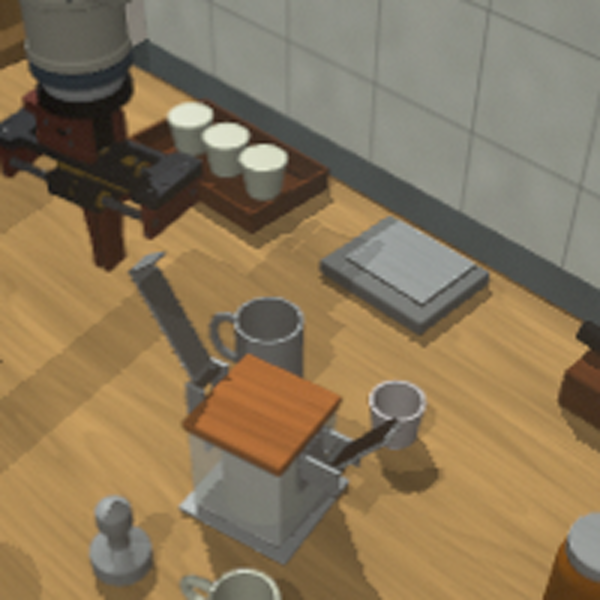

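View pics/c2.png

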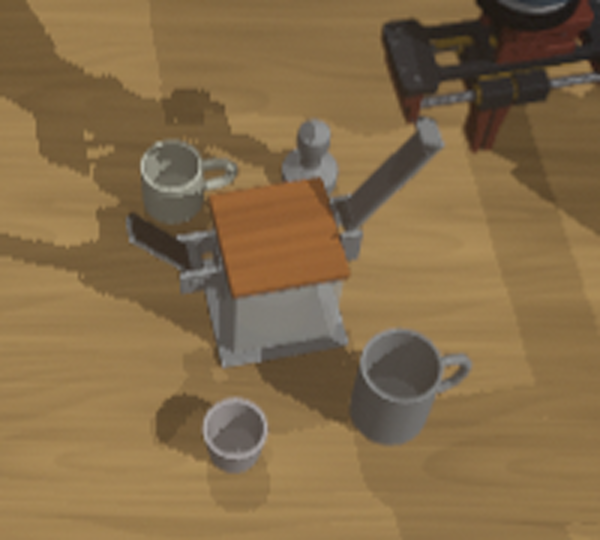

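```bash
python3 - <<'E'
from h import *
for n,px in (('side',[(155,238),(145,205),(200,170),(105,268),(118,255)]),('scene',[(410,122),(480,145),(385,30)])):
    off=(150,60) if n=='side' else (180,90)
    for dx in (-30,0,30):
        X=plane(n,np.array(px)/3+off,c2w([dx,0,0])[0],Rc[:,0])
        print(n,dx,((X-C)@Rc-[0,162.8,222.9]).round().tolist())
E
```

```text
side -30 [[-30.0, -84.0, 82.0], [-30.0, -78.0, 111.0], [-30.0, -135.0, 166.0], [-30.0, -24.0, 23.0], [-30.0, -41.0, 45.0]]
side 0 [[-0.0, -57.0, 50.0], [0.0, -50.0, 81.0], [0.0, -110.0, 139.0], [-0.0, 7.0, -12.0], [-0.0, -11.0, 11.0]]
side 30 [[30.0, -30.0, 19.0], [30.0, -22.0, 52.0], [30.0, -86.0, 113.0], [30.0, 38.0, -47.0], [30.0, 18.0, -23.0]]
scene -30 [[-30.0, -46.0, -3.0], [-30.0, 25.0, -52.0], [-30.0, -83.0, 115.0]]
scene 0 [[-0.0, -60.0, 38.0], [-0.0, 7.0, -9.0], [0.0, -96.0, 150.0]]
scene 30 [[30.0, -75.0, 79.0], [30.0, -11.0, 35.0], [30.0, -108.0, 185.0]]
```

```bash
python3 - <<'E'
import numpy as np
y0,z0=162.8,222.9; r=96
for a in np.linspace(2.1,-0.05,44):
    if a>np.pi/2: y=62-126*np.cos(a)+4*np.sin(a); z=228
    else: y=62-r*np.cos(a)+4*np.sin(a); z=132+r*np.sin(a)+4*np.cos(a)
    y+=13.5
    print(round(a,2),'dx %.1f dy %.1f'%((y0-y)/10,(z0-z)/10))
E
```

```text
2.1 dx 2.0 dy -0.5
2.05 dx 2.6 dy -0.5
2.0 dx 3.1 dy -0.5
1.95 dx 3.7 dy -0.5
1.9 dx 4.3 dy -0.5
1.85 dx 4.9 dy -0.5
1.8 dx 5.5 dy -0.5
1.75 dx 6.1 dy -0.5
1.7 dx 6.7 dy -0.5
1.65 dx 7.3 dy -0.5
1.6 dx 8.0 dy -0.5
1.55 dx 8.5 dy -0.5
1.5 dx 9.0 dy -0.5
1.45 dx 9.5 dy -0.5
1.4 dx 10.0 dy -0.4
1.35 dx 10.4 dy -0.4
1.3 dx 10.9 dy -0.3
1.25 dx 11.4 dy -0.1
1.2 dx 11.8 dy -0.0
1.15 dx 12.3 dy 0.2
1.1 dx 12.7 dy 0.4
1.05 dx 13.2 dy 0.6
1.0 dx 13.6 dy 0.8
0.95 dx 14.0 dy 1.0
0.9 dx 14.4 dy 1.3
0.85 dx 14.8 dy 1.6
0.8 dx 15.1 dy 1.9
0.75 dx 15.5 dy 2.3
0.7 dx 15.8 dy 2.6
0.65 dx 16.1 dy 3.0
0.6 dx 16.4 dy 3.3
0.55 dx 16.7 dy 3.7
0.5 dx 17.0 dy 4.1
0.45 dx 17.2 dy 4.6
0.4 dx 17.4 dy 5.0
0.35 dx 17.6 dy 5.4
0.3 dx 17.8 dy 5.9
0.25 dx 17.9 dy 6.3
0.2 dx 18.1 dy 6.8
0.15 dx 18.2 dy 7.3
0.1 dx 18.2 dy 7.7
0.05 dx 18.3 dy 8.2
0.0 dx 18.3 dy 8.7
-0.05 dx 18.3 dy 9.2
```

Emit:
{"api": "carry_out", "payload": {
  "delta_pos": [
    [1,-0.3,0.1],
    [2,-0.5,0.1],
    [3,-0.5,0.1],
    [3.9,-0.5,0.1],
    [4.8,-0.5,0.1],
    [5.7,-0.5,0.1],
    [6.6,-0.5,0.1],
    [7.5,-0.5,0.1],
    [8.4,-0.5,0.1],
    [9.3,-0.5,0.1],
    [10,-0.4,0.1],
    [10,-0.4,0.1]
  ],
  "rotation": [
    [0,0,0],
    [0,0,0],
    [0,0,0],
    [0,0,0],
    [0,0,0],
    [0,0,0],
    [0,0,0],
    [0,0,0],
    [0,0,0],
    [0,0,0],
    [0,0,0],
    [0,0,0]
  ]
}}

```text
t: 2.93
ee_pos: [511.4, -9.3, 226.5]
orientation: [-1.297, 1.061, -1.061]
ft_force: [0.3, -0.8, -0.1]
width: 0.7
```

```bash
python3 - <<'E'
from h import *
st(); shot('s3','side',(150,60,200,200),3)
E
```

```text
t 2.93 tcp [511.4  -9.3 226.5] can [  0.8  61.8 226.5] F [ 0.3 -0.8 -0.1] w 0.7
tool axes in can cols [[-0.001, -0.0, 1.0], [-1.0, -0.0, -0.001], [0.0, -1.0, -0.0]] q [-0.04  0.25  1.87 -0.    1.02  1.33]
```

View pics/s3.png

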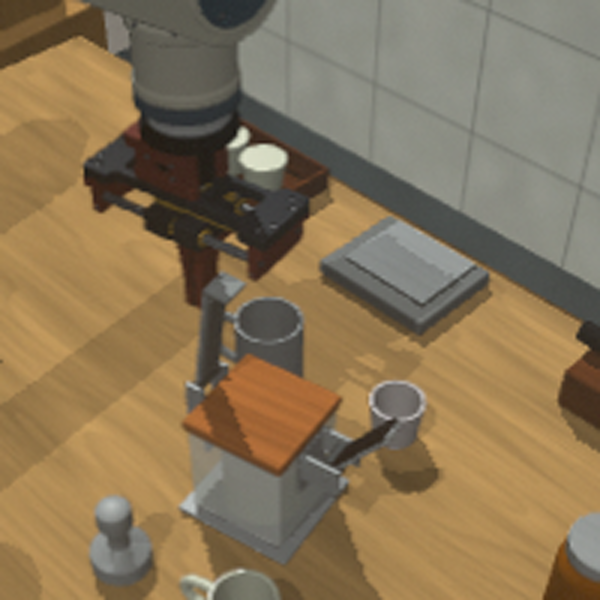

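Emit:
{"api": "carry_out", "payload": {
  "delta_pos": [
    [0.9,0.1,0],
    [1.8,0.4,0],
    [2.7,0.8,0],
    [3.6,1.2,0],
    [4.4,1.7,0],
    [5.1,2.3,0],
    [5.8,3.0,0],
    [6.4,3.7,0],
    [7.0,4.5,0],
    [7.4,5.4,0],
    [7.8,6.3,0],
    [8.1,7.2,0]
  ],
  "rotation": [
    [0,0,0],
    [0,0,0],
    [0,0,0],
    [0,0,0],
    [0,0,0],
    [0,0,0],
    [0,0,0],
    [0,0,0],
    [0,0,0],
    [0,0,0],
    [0,0,0],
    [0,0,0]
  ]
}}

```text
t: 3.98
ee_pos: [527.3, -87.7, 153.6]
orientation: [-1.298, 1.06, -1.06]
ft_force: [-0.2, 0.5, 0.9]
width: 0.7
```

```bash
python3 - <<'E'
from h import *
st(); shot('s4','side',(150,60,200,200),3)
E
```

```text
t 3.98 tcp [527.3 -87.7 153.6] can [  0.7 -18.3 153.6] F [-0.2  0.5  0.9] w 0.7
tool axes in can cols [[0.0, -0.0, 1.0], [-1.0, 0.0, 0.0], [-0.0, -1.0, -0.0]] q [-0.19  0.39  1.88  0.    0.87  1.18]
```

View pics/s4.png

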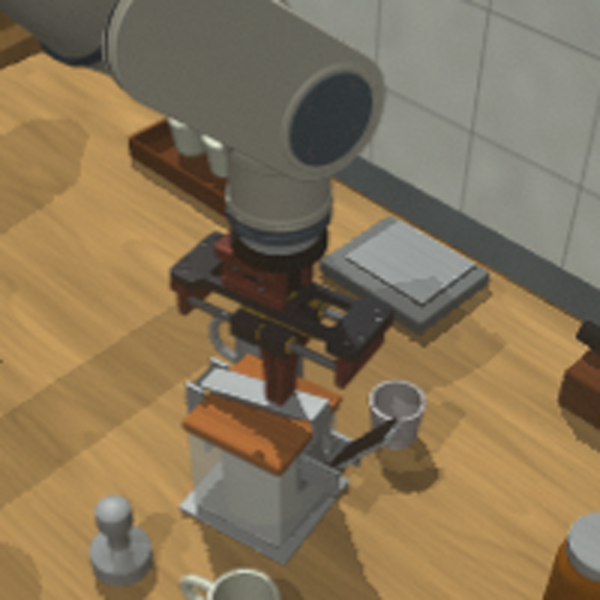

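Emit:
{"api": "carry_out", "payload": {
  "delta_pos": [
    [0.1,0.5,0],
    [0.2,0.9,0],
    [0.2,1.2,0],
    [0.2,1.4,0],
    [0.2,1.5,0],
    [0.2,1.6,0],
    [0.2,1.65,0],
    [0.2,1.65,0],
    [0.2,1.65,0]
  ],
  "rotation": [
    [0,0,0],
    [0,0,0],
    [0,0,0],
    [0,0,0],
    [0,0,0],
    [0,0,0],
    [0,0,0],
    [0,0,0],
    [0,0,0]
  ]
}}

```text
t: 4.78
ee_pos: [527.9, -89.3, 138.3]
orientation: [-1.297, 1.06, -1.06]
ft_force: [-0.3, -0.1, -0.6]
width: 0.7
```

Emit:
{"api": "carry_out", "payload": {
  "delta_pos": [
    [0,0.05,0],
    [0,0.1,0],
    [0,0.15,0],
    [0,0.2,0],
    [0,0.2,0],
    [0,0.2,0]
  ],
  "rotation": [
    [0,0,0],
    [0,0,0],
    [0,0,0],
    [0,0,0],
    [0,0,0],
    [0,0,0]
  ]
}}

```text
t: 5.28
ee_pos: [527.9, -89.4, 136.3]
orientation: [-1.297, 1.06, -1.06]
ft_force: [0.4, -0.6, 2.0]
width: 0.3
```

Emit:
{"api": "carry_out", "payload": {
  "delta_pos": [
    [0,0.05,0],
    [0,0.1,0],
    [0,0.1,0],
    [0,0.1,0]
  ],
  "rotation": [
    [0,0,0],
    [0,0,0],
    [0,0,0],
    [0,0,0]
  ]
}}

```text
t: 5.62
ee_pos: [528.0, -89.4, 136.1]
orientation: [-1.297, 1.06, -1.06]
ft_force: [-3.5, 0.5, 10.7]
width: 0.4
```

Emit:
{"api": "carry_out", "payload": {
  "delta_pos": [
    [0,-0.7,0],
    [0,-2.2,0],
    [0,-4,0],
    [0,-6,0],
    [1.5,-7,0],
    [3.5,-7,0],
    [6,-7,0],
    [8,-7,0],
    [8.5,-7,0],
    [8.5,-7,0],
    [8.5,-7,0]
  ],
  "rotation": [
    [0,0,0],
    [0,0,0],
    [0,0,0],
    [0,0,0],
    [0,0,0],
    [0,0,0],
    [0,0,0],
    [0,0,0],
    [0,0,0],
    [0,0,0],
    [0,0,0]
  ]
}}

```text
t: 6.53
ee_pos: [544.3, -172.3, 204.9]
orientation: [-1.297, 1.061, -1.06]
ft_force: [-0.0, 0.4, 0.3]
width: 0.5
```

```bash
python3 - <<'E'
from h import *
o=st(); shot('s5','side',(180,80,150,150),4); shot('w5','wrist')
shot('c5','scene',(200,100,140,120),5)
E
```

```text
t 6.53 tcp [ 544.3 -172.3  204.9] can [   0.5 -104.5  204.9] F [-0.   0.4  0.3] w 0.5
tool axes in can cols [[-0.001, -0.001, 1.0], [-1.0, 0.001, -0.001], [-0.001, -1.0, -0.001]] q [-0.33  0.37  1.77  0.    1.01  1.04]
```

View pics/s5.png

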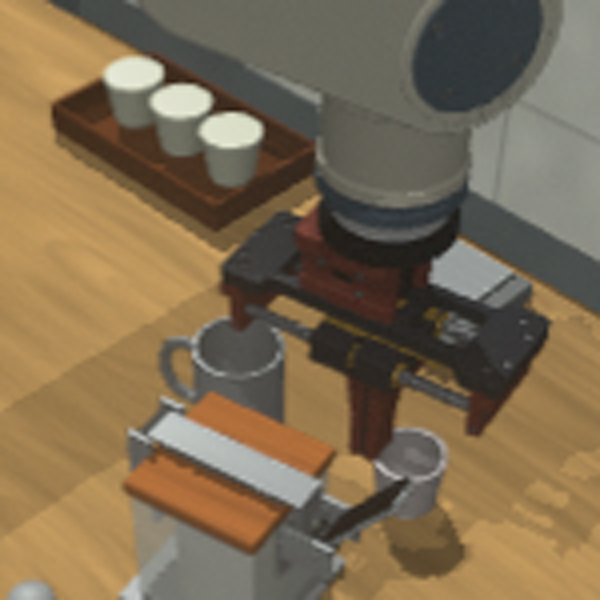

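View pics/w5.png

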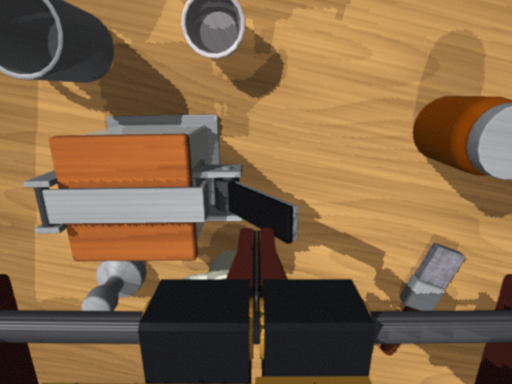

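View pics/c5.png

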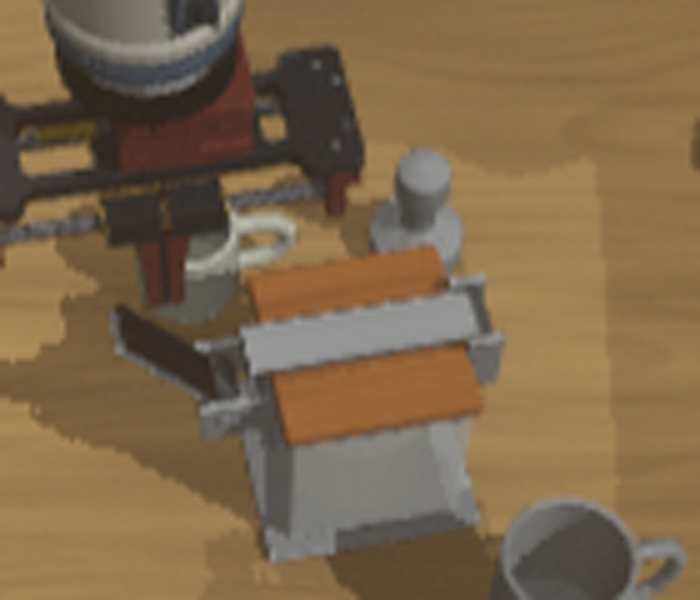

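```bash
python3 - <<'E'
from h import *
o=ctrl.get_obs(); pose=(o['ee_pos'],o['orientation'])
for a in (.8,.85,.9,.95,1,1.05):
    pts=[lever(a,85,5,-13),lever(a,85,5,13),lever(a,85,-5,-13)]
    print(a,proj('wrist',pts,pose).round().tolist(),((proj('scene',pts)-[200,100])*5).round().tolist())
print('strap end',proj('wrist',[strap(0,126,4,-14),strap(0,126,4,14)],pose).round())
y0,z0=-104.5,204.9; r=75
for a in np.arange(1.0,-.06,-.1):
    y=-80-r*np.cos(a)+5*np.sin(a)+13.5; z=106+r*np.sin(a)+5*np.cos(a)
    print(round(a,2),'dx %.1f dy %.1f'%((y0-y)/10,(z0-z)/10))
E
```

```text
0.8 [[302.0, 241.0], [304.0, 205.0], [311.0, 237.0]] [[95.0, 311.0], [103.0, 354.0], [82.0, 321.0]]
0.85 [[298.0, 243.0], [300.0, 206.0], [308.0, 239.0]] [[101.0, 307.0], [109.0, 350.0], [87.0, 317.0]]
0.9 [[293.0, 245.0], [295.0, 208.0], [304.0, 241.0]] [[108.0, 304.0], [115.0, 347.0], [93.0, 313.0]]
0.95 [[288.0, 246.0], [289.0, 209.0], [299.0, 242.0]] [[114.0, 300.0], [122.0, 343.0], [99.0, 309.0]]
1 [[283.0, 248.0], [284.0, 210.0], [295.0, 244.0]] [[121.0, 296.0], [129.0, 339.0], [105.0, 305.0]]
1.05 [[277.0, 249.0], [278.0, 211.0], [290.0, 246.0]] [[128.0, 293.0], [136.0, 336.0], [112.0, 301.0]]
strap end [[204. 223.]
 [203. 188.]]
1.0 dx -0.2 dy 3.3
0.9 dx 0.5 dy 3.7
0.8 dx 1.1 dy 4.2
0.7 dx 1.6 dy 4.7
0.6 dx 2.1 dy 5.2
0.5 dx 2.5 dy 5.9
0.4 dx 2.9 dy 6.5
0.3 dx 3.2 dy 7.2
0.2 dx 3.5 dy 7.9
0.1 dx 3.6 dy 8.6
0.0 dx 3.7 dy 9.4
```

Emit:
{"api": "carry_out", "payload": {
  "delta_pos": [
    [0,1.2,0],
    [0,2.2,0],
    [0,3,0],
    [0.3,3.5,0],
    [0.8,4,0],
    [1.3,4.5,0],
    [1.8,5,0],
    [2.3,5.6,0],
    [2.7,6.2,0],
    [3.0,6.8,0],
    [3.3,7.4,0],
    [3.5,7.9,0]
  ],
  "rotation": [
    [0,0,0],
    [0,0,0],
    [0,0,0],
    [0,0,0],
    [0,0,0],
    [0,0,0],
    [0,0,0],
    [0,0,0],
    [0,0,0],
    [0,0,0],
    [0,0,0],
    [0,0,0]
  ]
}}

```text
t: 7.68
ee_pos: [551.8, -207.3, 125.5]
orientation: [-1.297, 1.06, -1.06]
ft_force: [-2.2, 2.3, 1.9]
width: 0.2
```

```bash
python3 - <<'E'
from h import *
o=st(); shot('s6','side',(180,80,150,150),4)
E
```

```text
t 7.68 tcp [ 551.8 -207.3  125.5] can [   0.9 -140.3  125.5] F [-2.2  2.3  1.9] w 0.2
tool axes in can cols [[-0.0, 0.0, 1.0], [-1.0, 0.0, -0.0], [-0.0, -1.0, 0.0]] q [-0.38  0.5   1.77  0.    0.87  0.99]
```

View pics/s6.png

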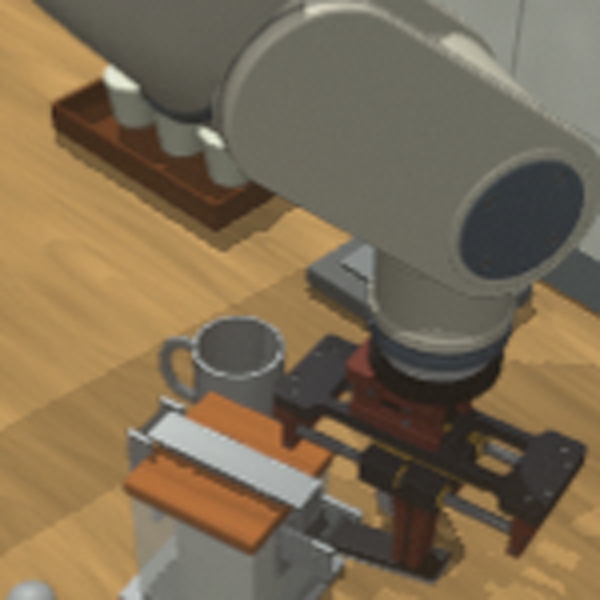

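Emit:
{"api": "carry_out", "payload": {
  "delta_pos": [
    [0.1,0.4,0],
    [0.1,0.8,0],
    [0.2,1.1,0],
    [0.2,1.25,0],
    [0.2,1.35,0],
    [0.2,1.4,0],
    [0.2,1.4,0]
  ],
  "rotation": [
    [0,0,0],
    [0,0,0],
    [0,0,0],
    [0,0,0],
    [0,0,0],
    [0,0,0],
    [0,0,0]
  ]
}}

```text
t: 8.32
ee_pos: [552.4, -209.1, 112.3]
orientation: [-1.297, 1.059, -1.061]
ft_force: [0.4, -0.5, 1.9]
width: 0.4
```

Emit:
{"api": "carry_out", "payload": {
  "delta_pos": [
    [0,0.05,0],
    [0,0.1,0],
    [0,0.15,0],
    [0,0.15,0],
    [0,0.15,0]
  ],
  "rotation": [
    [0,0,0],
    [0,0,0],
    [0,0,0],
    [0,0,0],
    [0,0,0]
  ]
}}

```text
t: 8.73
ee_pos: [552.5, -209.1, 111.2]
orientation: [-1.297, 1.059, -1.061]
ft_force: [-0.1, -1.6, 4.8]
width: 0.3
```

Emit:
{"api": "carry_out", "payload": {
  "delta_pos": [
    [0,0.05,0],
    [0,0.1,0],
    [0,0.15,0],
    [0,0.15,0],
    [0,0.15,0]
  ],
  "rotation": [
    [0,0,0],
    [0,0,0],
    [0,0,0],
    [0,0,0],
    [0,0,0]
  ]
}}

```text
t: 9.15
ee_pos: [552.6, -209.1, 110.9]
orientation: [-1.297, 1.059, -1.061]
ft_force: [-3.5, -0.1, 17.2]
width: 0.4
```

Emit:
{"api": "carry_out", "payload": {
  "delta_pos": [
    [0,-0.6,0],
    [0,-2,0],
    [0,-4,0],
    [0,-6.5,0],
    [0,-9,0],
    [0,-12,0],
    [2,-14,0],
    [4,-15,0],
    [6,-15,0],
    [8,-15,0],
    [8,-15,0],
    [8,-15,0]
  ],
  "rotation": [
    [0,0,0],
    [0,0,0],
    [0,0,0],
    [0,0,0],
    [0,0,0],
    [0,0,0],
    [0,0,0],
    [0,0,0],
    [0,0,0],
    [0,0,0],
    [0,0,0],
    [0,0,0]
  ]
}}

```text
t: 10.15
ee_pos: [567.5, -287.4, 258.4]
orientation: [-1.297, 1.063, -1.06]
ft_force: [0.2, 0.1, 0.0]
width: 0.6
```

```bash
python3 - <<'E'
from h import *
o=st(); shot('s7','side'); shot('w7','wrist'); shot('c7','scene',(200,100,140,120),5)
o=ctrl.get_obs(); pose=(o['ee_pos'],o['orientation'])
for a in (0,.05): 
  P=[lever(a,85,5,-13),lever(a,85,5,13)]; S=[strap(a,126,4,-14),strap(a,126,4,14)]
  for X in (P,S): print(a,proj('wrist',X,pose).round(1).tolist(),((proj('scene',X)-[200,100])*5).round().tolist(),proj('side',X).round(1).tolist())
E
```

```text
t 10.15 tcp [ 567.5 -287.4  258.4] can [   0.3 -221.9  258.4] F [0.2 0.1 0. ] w 0.6
tool axes in can cols [[-0.001, -0.001, 1.0], [-1.0, 0.001, -0.001], [-0.001, -1.0, -0.001]] q [-0.49  0.4   1.57  0.    1.17  0.88]
0 [[200.8, 191.3], [199.5, 166.2]] [[48.0, 381.0], [54.0, 423.0]] [[287.6, 229.2], [292.4, 222.5]]
0 [[89.9, 199.9], [85.2, 171.1]] [[234.0, 325.0], [244.0, 370.0]] [[254.3, 206.6], [260.0, 199.9]]
0.05 [[199.8, 192.5], [198.4, 167.1]] [[48.0, 377.0], [54.0, 419.0]] [[287.6, 228.1], [292.5, 221.4]]
0.05 [[86.1, 202.1], [81.2, 172.7]] [[235.0, 319.0], [245.0, 364.0]] [[254.2, 204.9], [259.9, 198.3]]
```

View pics/w7.png

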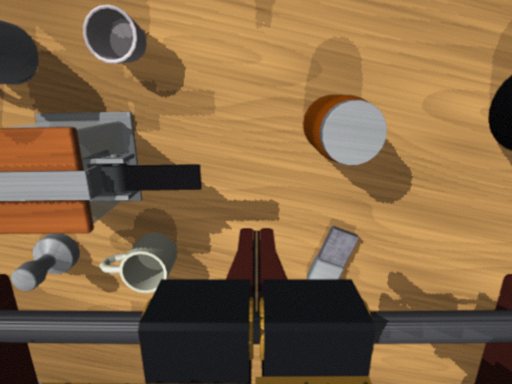

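View pics/c7.png

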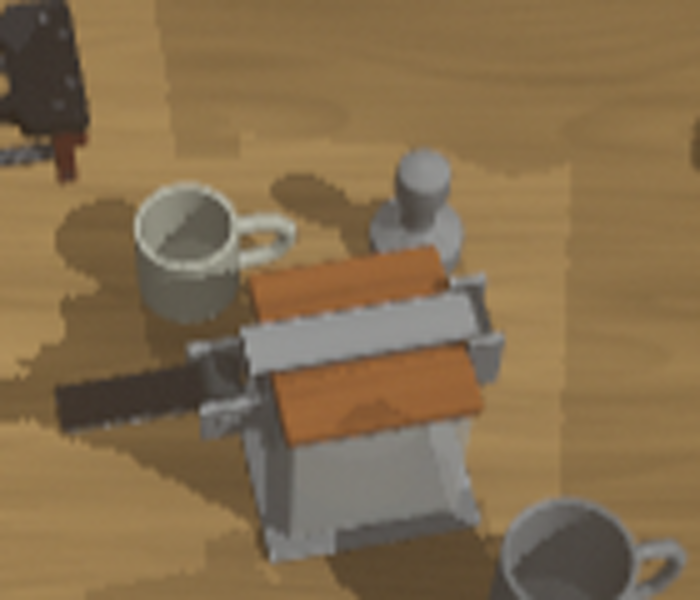

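View pics/s7.png

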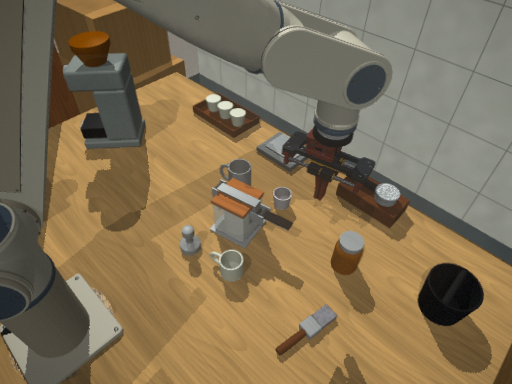

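```bash
python3 - <<'E'
from workcell import ctrl
print(ctrl.close_job())
E
```

```text
the job is handed in; nothing more can be done
None
```

I handed the job in at about 10.3 s: the strap is flat on the lid and the cam lever is fully down, done in that order.

**Strap:** With the gripper shut and empty, I pushed the strap over from about 2.1 rad with the back of a finger. The fingertip took it the rest of the way down. It stopped at 136.1 mm with 10.7 N on the wrist; flat should be 136 mm.

**Lever:** I confirmed in the pictures that the strap was flat before going on. I then pressed the lever down from about 0.92 rad. It stopped at 110.9 mm with 17 N; fully down should be 111 mm.

**Last checks:** After backing off, the arm is well clear with about 0 N on the wrist. All three views show the strap and the lever flat. The cup, tamper, pitcher, dosing cup, jar and brush look unmoved, judged by eye from the pictures rather than measured.

**Disagreement:** In the scene view, the ends of the strap and lever appear about 2 pixels from where I predicted. Both are off in the same direction, which fits a small error in the canister pose or the camera calibration. Nothing else disagreed.

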